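Shut the model-maker's paint chest

TASK

The painting is done, so shut the paint chest: with closed fingertips push both open drawers fully home, and after that push the raised lid down until it lies fully shut. Only push: do not pull a drawer further out, do not lift the lid or touch its lining, and leave the two paint bottles and the water cup standing where they are. Finish clear of everything.

Things in the scene. Friction and masses are not known exactly. Their poses are not given: they have to be found in the camera images.
- chest: Fixed plywood paint chest, 200 mm deep (x), 340 wide (y), 80 high; origin: centre of its underside, on the bench. Upright, yaw varies. Its -x side, with the drawers, faces roughly the robot; +y is the left side. On top: fixed ledge along the front 50 mm and fixed top on the right (y -170 to -55 mm), both at z 80 mm; the rest is a tray under the hinged lid.
- left_drawer (a joint): How far the left drawer (blue front) stands out, m: 0 = fully home, front flush at the chest's front; grows as it comes out towards the chest's -x; limit 0.13. It slides stiffly (about 2 N) and stays where it is left; hard stop at 0.
- right_drawer (a joint): The same for the right drawer (yellow front), m.
- left_front (a point): Centre of the outer face of the left drawer's blue front; moves with it. Panel 159 mm wide, 46 high (7 to 53 mm above the bench), 8 thick, no handle, facing the chest's -x; behind it a solid insert fills the drawer to 45 mm, pots in it to 51 mm. Fully home this point is at chest x -100, y +83.5, z 30 mm.
- right_front (a point): The same point on the right drawer's yellow front panel; fully home at chest x = -100, y = -83.5, z = 30 mm. This drawer holds brushes.
- lid (a joint): Lid angle, rad: 0 = shut and level, grows as it opens; limit 1.6. It hinges about the chest's y axis along the back; it starts raised, free edge up, outer face looking up and away from the robot. A stiff hinge (0.25 N m) keeps it at whatever angle it is left; at 0 it meets a hard stop.
- lid_hinge (a point): Middle of the lid's hinge line, at chest x = +100, y = +57, z = 80 mm: the level of the lid's underside when shut.
- lid_edge (a point): Middle of the lid's free edge, on the outer face; moves with it. The lid is a brown wooden board, 150 mm from hinge line to free edge, 222 wide, 8 thick, outer face flat (88 mm above the bench when shut). Shut, this point is at chest x -50, y +57, z 88 mm.
- green_bottle: Loose square paint bottle with green cap, 36 by 36 by 61 mm, standing on the fixed right part of the chest's top. Origin: centre of its underside. Leave alone.
- orange_bottle: Loose square amber paint bottle with orange cap, 36 by 36 by 61 mm, standing on the bench to one side of the drawers. Origin: centre of its underside. Leave alone.
- water_cup: Loose white cup, 68 mm across, 75 mm high, standing on the bench to the other side of the drawers. Origin: centre of its underside. Leave alone.
- lid_lining (a point): Centre of the grey lining fixed under the lid (120 by 195 by 4 mm), on its lower face; moves with the lid. Not to be touched.

How it is judged:
By the outcome, as a careful person would: the job done as asked, in the order asked, and still so for the second after the job is handed in, with the robot touching nothing.
It also fails if it takes over 64 s, if anything falls off the work surface, if the arm or the gripper's body presses on something with over 40 N, if the wrist force passes 120 N, or if a joint passes its speed limit or range.

ROBOT

A 6-joint arm with a two-finger parallel gripper is mounted at the origin on the work surface. World frame = base frame: x ahead of the robot, y to its left, z up, the work surface at z = 0. Lengths are in mm, angles in rad, forces in N, time in s.
With the tool pointing down it reaches from about 400 to 925 mm from the base axis. Payload 12.5 kg.
Tool frame: the origin (TCP) lies on the centre line of the jaws, within the pads' length; the fingertips stand 19 mm ahead of it and the grasp point (between the pads) is the TCP; y points along the fingers, x is the direction in which the jaws open and shut, and the axes are right-handed (so a half turn about y gives the same grasp; the last joint's range is limited). The gripper opens to 95 mm and grips with 3 to 60 N. Pads are 20 mm wide; open, the fingers measure 119 mm over their backs; the gripper's body (75 mm by 180 mm) begins 59 mm behind the grasp point.
Start: joints at [-1.207, 0.491, 1.559, -0, 1.092, -0.106], TCP at [282.966, -557.292, 233.661] pointing down, gripper open.
Joint ranges: [-3.1, 3.1], [-0.84, 2.19], [0.05, 2.79], [-1.13, 4.28], [0.06, 2.93], [-2.69, 2.69]. Speed limits (rad/s): [2.22, 2.22, 2.79, 3.14, 3.14, 3.14].

INTERFACE

Orientations are given as [roll, pitch, yaw] about the fixed x, y, z axes, in that order (R = Rz(yaw) Ry(pitch) Rx(roll)).
In Python, from cell import env gives the robot as it stands. The module is installed in compiled form; this text tells all that it offers.
- The arm moves only by the tool move_arm, never from a script. Its argument "rows" is a list of rows, each an object of numbers: "tx", "ty", "tz": the shift along the tool's x, y, z in cm; "rx", "ry", "rz": the turn, a rotation vector about the tool's x, y, z in rad; "grip": the opening in per cent of the stroke, from 0 (shut) to 100 (fully open). In form: [{"tx": .., "ty": .., "tz": .., "rx": .., "ry": .., "rz": .., "grip": ..}, ...]. A call has 1 to 10 rows; each row shifts and turns the commanded pose from where the row before left it, along the tool's axes as they then stand; what a row does not reach is not made up. A row lasts 1/12 s, in which the tool goes at most 41.7 mm and 7.16 degrees, less where a joint would pass 70% of its speed; a pose out of reach is approached as far as the arm can. A call is refused whole if a number of a shift passes 4.17 or a number of a turn 0.125, either way. A call with a gripper value outside its range is refused whole. The fingers move at their own pace and stop on an object; the grip force is fixed at half the most. Time passes only in rows, so rows that do not move let the fingers close. It gives the time, the measured TCP pose, the force and the opening at its end, in the units of the state.
- env.state(): the state, without advancing time (a new reading comes with each control period).
- env.read_camera(name): name is "scene" or "top" or "wrist"; returns (picture, depth): 384x512x3 uint8, blue, green, red; 384x512 float32, mm along the optical axis (not along the pixel's ray), 0 where there is no reading.
- env.calibration(name): a dict with "vertical_fov" (degrees; the focal length in pixels is half the picture's height over the tangent of half this angle, whatever the lens; pixels are square), "cx", "cy" (the principal point, pixels), "dist" ([k1, k2, p1, p2, k3] as OpenCV has them; the pictures are not rectified), "eye" and "rotation" of the camera in the world. Camera axes: x right, y up, looking along -z (the intrinsics and any distortion apply to the point x, -y, -z); pixel columns grow to the right and rows downward; lengths in mm; the calibration is good to about 2 mm. A picture is of the moment at which its call begins: read the wrist's pose just before it. calibration takes no time and is no camera call; for the wrist camera it gives the pose at the moment of the call.
- env.job_done(): hands the job in, once; it reports no verdict.
The state is a dict: "t": time; "joints": joint angles; "qvel": joint speeds; "tau": joint torques, N m; "eef_pos": TCP position; "tcp_rot": TCP orientation; "ft_force": force on the tool from outside, world axes, zero at the start; "moment": the same for the moment, N m; "opening": opening from 0.0 (shut) to 1.0 (fully open).
Only numpy, scipy, OpenCV 4.12 (cv2) and the standard library are available. Lean on these libraries where they do the work, as an engineer would, in place of code of your own. Each camera call takes 0.05 s, during which the arm holds its last target.

## Working session

There is one attempt and no reset: what is moved stays moved. The work goes in short steps, Python scripts to look and compute and a tool call to move; the robot and the scene stay as the last step left them, time stands still between calls to the robot, and variables do not carry over. Pictures are saved under pics/ and viewed, and the job is handed in when it is done.

Besides the shell and the picture viewer there is one more tool, called after "Request:" in YAML: its name, and indented under it one key for each argument. move_arm: Moves the arm, as the interface text tells. Its arguments: {"type":"object","properties":{"rows":{"type":"array"}},"required":["rows"]}

```bash
mkdir -p pics; cat > h.py <<'E'
import numpy as np, cv2
from cell import env
def cam(n):
    c=env.calibration(n); p,d=env.read_camera(n); return c,p,d
def K(c):
    f=192/np.tan(np.radians(c['vertical_fov'])/2); return np.array([[f,0,c['cx']],[0,f,c['cy']],[0,0,1]])
def rays(c,px):
    u=cv2.undistortPoints(np.array(px,float).reshape(-1,1,2),K(c),np.array(c['dist'],float)).reshape(-1,2)
    v=np.c_[u[:,0],-u[:,1],-np.ones(len(u))]
    return np.array(c['eye']),v@np.array(c['rotation']).T
def plane(c,px,z):
    e,r=rays(c,px); return e+r*((z-e[2])/r[:,2])[:,None]
def pts(c,px,d):
    e,r=rays(c,px); return e+r*np.array([d[int(v),int(u)] for u,v in px])[:,None]
E
python3 - <<'E'
from h import *
s=env.state();print(s)
for n in['scene','top','wrist']:
    c,p,d=cam(n);print(n,c);cv2.imwrite(f'pics/{n}0.png',p);np.savez(f'{n}0.npz',p=p,d=d,c=c)
E
```

```text
{'t': 0.0, 'joints': array([-1.20660420e+00,  4.91565031e-01,  1.55948237e+00, -1.11331689e-06,
        1.09169205e+00, -1.05615253e-01]), 'qvel': array([ 0.0005894 , -0.00254732, -0.000313  ,  0.00060221,  0.0011239 ,
       -0.00023286]), 'tau': array([ 4.03074046e-04, -6.12646294e+01, -2.58176529e+01,  6.92437193e-02,
        4.81948780e-02, -1.60191526e-04]), 'eef_pos': array([ 282.87340589, -557.05657949,  233.04700117]), 'tcp_rot': array([-1.57067641e+00,  1.14051694e-03, -1.10098836e+00]), 'ft_force': array([-0.24892499, -0.12212566, -0.78082664]), 'moment': array([ 0.02503354, -0.05236018,  0.01251343]), 'opening': 1.001520148738001}
scene {'vertical_fov': 57.72164277757397, 'cx': 260.0963379004246, 'cy': 194.25755678500914, 'dist': array([-0.07650387,  0.        ,  0.        ,  0.        ,  0.        ]), 'eye': array([ 719.12233552, -471.16738415,  694.09099616]), 'rotation': array([0.70352209, 0.01037411, 0.28097639])}
top {'vertical_fov': 45.0444079204222, 'cx': 253.03177390961562, 'cy': 190.2435421010933, 'dist': array([-0.00321311,  0.        ,  0.        ,  0.        ,  0.        ]), 'eye': array([ 486.4373077 ,   18.07855238, 1049.08202745]), 'rotation': array([ 0.0812256 , -0.00371066, -1.57557809])}
wrist {'vertical_fov': 59.524087624417895, 'cx': 252.5716541605982, 'cy': 191.54523480953372, 'dist': array([-0.09956814,  0.        ,  0.        ,  0.        ,  0.        ]), 'eye': array([ 348.5491225 , -524.9437794 ,  384.92101716]), 'rotation': array([-0.2678389 ,  0.00237405, -1.10047558])}
```

View images.

```bash
sed -i 's/^def rays/def RM(r):\n    from scipy.spatial.transform import Rotation as R\n    r=np.array(r); return r if r.ndim==2 else R.from_euler("xyz",r).as_matrix()\ndef rays/; s/np.array(c\[.rotation.\])/RM(c["rotation"])/' h.py; cat h.py | sed -n 7,16p
```

```text
def RM(r):
    from scipy.spatial.transform import Rotation as R
    r=np.array(r); return r if r.ndim==2 else R.from_euler("xyz",r).as_matrix()
def rays(c,px):
    u=cv2.undistortPoints(np.array(px,float).reshape(-1,1,2),K(c),np.array(c['dist'],float)).reshape(-1,2)
    v=np.c_[u[:,0],-u[:,1],-np.ones(len(u))]
    return np.array(c['eye']),v@RM(c["rotation"]).T
def plane(c,px,z):
    e,r=rays(c,px); return e+r*((z-e[2])/r[:,2])[:,None]
def pts(c,px,d):
```

View pics/top0.png

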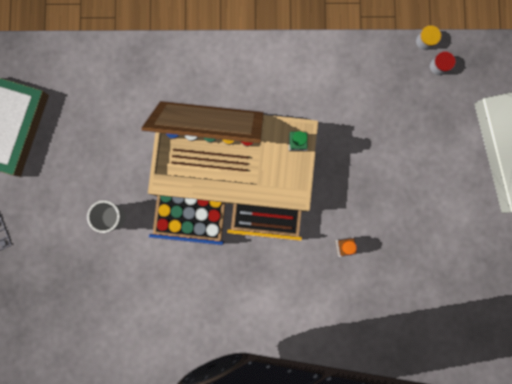

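View pics/scene0.png

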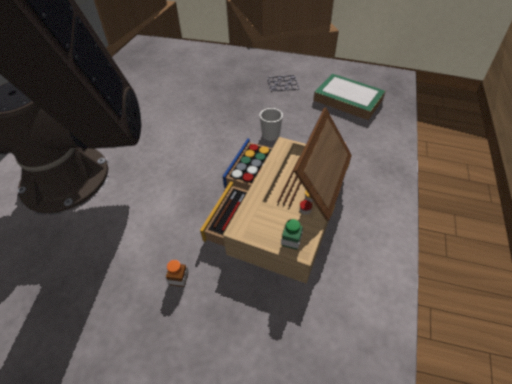

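View pics/wrist0.png

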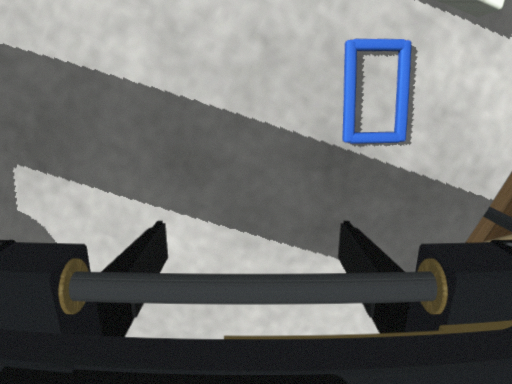

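```bash
python3 - <<'E'
from h import *
z=np.load('top0.npz',allow_pickle=True);p=z['p'];d=z['d'];c=z['c'].item()
g=cv2.resize(p[90:260,90:370],None,fx=2.8,fy=2.8,interpolation=cv2.INTER_CUBIC);cv2.imwrite('pics/topz.png',g)
h=cv2.cvtColor(p,cv2.COLOR_BGR2HSV)
for n,lo,hi in[('blue',(105,120,60),(125,255,255)),('yel',(18,150,110),(28,255,255)),('or',(5,200,120),(14,255,255)),('gr',(60,120,60),(85,255,255))]:
    m=cv2.inRange(h,lo,hi)
    nn,l,st,ce=cv2.connectedComponentsWithStats(m)
    for i in range(1,nn):
        if st[i][4]>25: 
            q=np.argwhere(l==i)[:,::-1]; print(n,st[i],ce[i],cv2.minAreaRect(q.astype(np.float32)), d[int(ce[i][1]),int(ce[i][0])])
for u,v in[(149,193),(309,208),(318,121),(160,103),(262,115),(145,128),(262,138),(103,217),(347,247),(230,165),(235,196),(205,120)]:
    print((u,v),d[v,u],pts(c,[(u,v)],d).round(), plane(c,[(u,v)],80).round())
E
```

```text
blue [150 235  73   9 171] [186.19883041 239.06432749] ((186.0, 238.99998474121094), (72.435791015625, 2.953941822052002), 5.527539253234863) 990.728
yel [421  25  21  20 329] [430.58054711  34.59270517] ((431.0, 34.5), (20.0, 19.0), 0.0) 1046.6885
yel [222 139  12   5  46] [227.69565217 140.84782609] ((227.5, 141.0), (4.0, 11.0), 90.0) 981.1308
yel [209 201  13   7  68] [214.89705882 203.58823529] ((215.0, 204.0), (6.0, 12.0), 90.0) 1001.1398
yel [158 204  12  13 127] [163.54330709 210.02362205] ((163.5, 210.0), (12.0, 11.0), 90.0) 999.0812
yel [168 220  13  13 129] [174.31782946 225.80620155] ((174.0, 226.0), (12.0, 12.0), 90.0) 998.2911
yel [227 229  75  11 288] [262.45138889 234.08680556] ((263.983642578125, 234.18035888671875), (74.42037963867188, 4.345715522766113), 5.194429397583008) 990.8095
or [341 240  15  14 165] [348.28484848 246.83030303] ((348.0, 246.5), (13.0, 14.0), 90.0) 979.6655
gr [  0  80  40  93 595] [ 20.07731092 121.85378151] ((7.334859848022461, 126.55046844482422), (40.803401947021484, 85.53389739990234), 16.69924545288086) 1023.1133
gr [291 132  16  16 230] 
[... 288 characters left out ...]
25 [[560. 232.  82.]] [[560. 232.  80.]]
(309, 208) 970.06116 [[ 527. -103.   80.]] [[ 527. -103.   80.]]
(318, 121) 1065.633 [[ 731. -137.    0.]] [[ 712. -125.   80.]]
(160, 103) 967.6985 [[748. 208.  99.]] [[753. 212.  80.]]
(262, 115) 957.3812 [[719.  -5. 108.]] [[726.  -6.  80.]]
(145, 128) 851.207 [[671. 213. 209.]] [[699. 243.  80.]]
(262, 138) 978.7766 [[676.  -5.  83.]] [[676.  -5.  80.]]
(103, 217) 1040.2307 [[512. 351.   6.]] [[511. 328.  80.]]
(347, 247) 983.97797 [[ 445. -185.   59.]] [[ 446. -181.   80.]]
(230, 165) 995.67993 [[622.  63.  61.]] [[619.  62.  80.]]
(235, 196) 969.7977 [[553.  52.  81.]] [[553.  52.  80.]]
(205, 120) 907.52783 [[698. 108. 155.]] [[716. 115.  80.]]
```

View pics/topz.png

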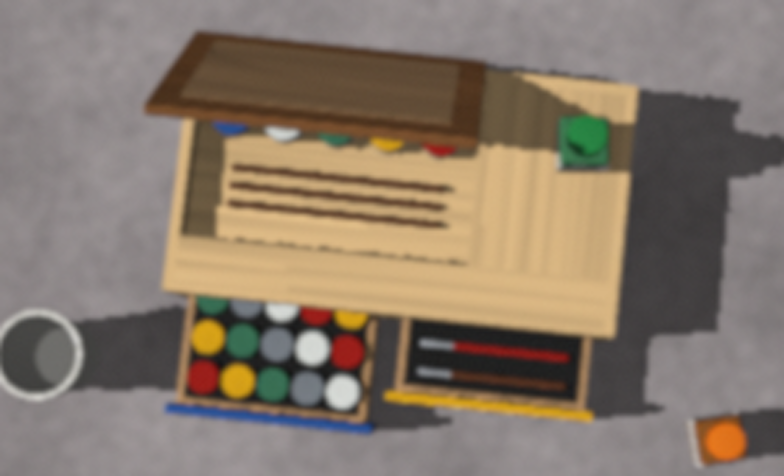

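```bash
python3 - <<'E'
from h import *
z=np.load('top0.npz',allow_pickle=True);p=z['p'];d=z['d'];c=z['c'].item()
P=lambda u,v,h: plane(c,[(u/2.8+90-.32,v/2.8+90-.32)],h)[0]
FL,FR,BR=P(163,291,80),P(615,337,80),P(638,86,80)
print(FL,FR,BR,np.linalg.norm(FL-FR),np.linalg.norm(BR-FR))
yv=(FL-FR)/np.linalg.norm(FL-FR); yaw=-np.arctan2(yv[0],yv[1]); x=(BR-FR); print('yaw',yaw,np.arctan2(x[1],x[0]))
yaw=(yaw*340+np.arctan2(x[1],x[0])*200)/540
R=np.array([[np.cos(yaw),-np.sin(yaw),0],[np.sin(yaw),np.cos(yaw),0],[0,0,1]])
O=np.mean([FL-R@[-100,170,80],FR-R@[-100,-170,80],BR-R@[100,-170,80]],0); print('yaw',yaw,'O',O)
for a,n in((FL,'FL'),(FR,'FR'),(BR,'BR')): print(n,(R.T@(a-O)).round(1))
for n,l in(('blue',[(167,404),(372,428)]),('yel',[(386,393),(592,413)])):
    for q in l: print(n,(R.T@(P(*q,53)-O)).round(1))
u,v=np.meshgrid(np.arange(165,250,3),np.arange(112,130,2));px=np.c_[u.ravel(),v.ravel()]
X=(pts(c,px,d)-O)@R
A=np.c_[X[:,0],X[:,2],np.ones(len(X))]; k=np.polyfit(X[:,0],X[:,2],1);r=X[:,2]-np.polyval(k,X[:,0]);print(k,r.std(),'theta',np.arctan(-k[0]), 'z at x100',np.polyval(k,100))
m=d[125,150:260:10];print([(R.T@(pts(c,[(u_,v_)],d)[0]-O)).round() for u_,v_ in[(148,127),(200,133),(255,137),(146,127),(260,139)]])
for n,pt in(('or',(348,246.5)),('gr',(298.4,139.4)),('cup',(103.5,216.5))):
    h={'or':61,'gr':141,'cup':75}[n]; w=plane(c,[pt],h)[0];print(n,w.round(),(R.T@(w-O)).round())
np.savez('chest.npz',R=R,O=O,yaw=yaw)
W=lambda q:(O+R@np.array(q)).round(1)
print(W([-200,83.5,49]),W([-200,-83.5,49]),W([100,57,80]))
E
```

```text
[559.21486534 234.63555608  80.        ] [ 523.2018724  -103.55002542   80.        ] [ 713.78052732 -123.83628143   80.        ] 340.0976671487066 191.6553048943455
yaw -0.10608904120780002 -0.1060462611229302
yaw -0.10607319673192231 O [637.87795441  55.23544224   0.        ]
FL [-97.2 170.1  80. ]
FR [ -97.2 -170.    80. ]
BR [  94.4 -170.    80. ]
blue [-181.5  162.9   53. ]
blue [-183.8    5.1   53. ]
yel [-156.3   -2.8   53. ]
yel [-155.5 -161.1   53. ]
[ -1.4524526  234.27464596] 1.191400724716691 theta 0.9678366114025269 z at x100 89.02938611363521
[array([ 19., 156., 206.]), array([ 17.,  58., 209.]), array([ 21., -43., 200.]), array([ 18., 158., 209.]), array([ 18., -52., 206.])]
or [ 446. -187.   61.] [-165. -261.   61.]
gr [661. -76. 141.] [  37. -128.  141.]
cup [512. 328.  75.] [-154.  258.   75.]
[447.8 159.4  49. ] [430.2  -6.6  49. ] [743.4 101.3  80. ]
```

```bash
python3 - <<'E'
from h import *
z=np.load('top0.npz',allow_pickle=True);p=z['p'];d=z['d'];c=z['c'].item();ch=np.load('chest.npz');R,O=ch['R'],ch['O']
for u in(272,285,310):
    print(u)
    for v in list(range(112,126))+list(range(200,214)):
        q=R.T@(pts(c,[(u,v)],d)[0]-O); print(v,q.round(1),p[v,u])
E
```

```text
272
112 [122.4 -73.4   3.2] [132 130 137]
113 [121.  -73.7  -0.5] [116 115 120]
114 [118.  -73.8   2.2] [87 88 93]
115 [114.8 -74.    5.7] [70 80 90]
116 [ 93.4 -72.7  82.4] [ 67  88 103]
117 [ 92.4 -73.   77.7] [ 65  89 106]
118 [ 89.7 -73.1  80. ] [ 62  87 104]
119 [ 87.7 -73.4  79.5] [ 62  86 102]
120 [ 83.8 -73.4  86.5] [ 61  85 101]
121 [ 82.8 -73.7  81.9] [ 61  85 101]
122 [ 80.9 -74.   80.6] [ 61  85 101]
123 [ 78.9 -74.2  80.2] [ 61  85 101]
124 [ 76.5 -74.4  81.4] [ 61  84 100]
125 [ 74.9 -74.6  78.8] [ 62  85 101]
200 [-84.3 -90.1  82.4] [125 174 208]
201 [-86.3 -90.4  80.4] [122 170 203]
202 [-88.5 -90.6  82. ] [123 171 204]
203 [-90.3 -90.9  77.9] [124 173 206]
204 [-92.8 -90.9  84.5] [125 175 208]
205 [-94.7 -91.2  82. ] [122 170 202]
206 [-96.6 -91.5  77.8] [103 143 170]
207 [-97.1 -93.   45.5] [ 67  91 108]
208 [-99.4 -93.2  47.9] [38 44 50]
209 [-101.3  -93.6   42.7] [31 32 33]
210 [-103.5  -93.7   44.9] [32 32 32]
211 [-105.7  -93.9   45.7] [32 32 32]
212 [-107.9  -94.1   45.5] [32 32 33]
213 [-110.   -94.3   45.7] [30 30 55]
285
112 [ 126.5 -103.3   -0.9] [136 135 1
[... 1544 characters left out ...]
0.6] [125 176 209]
123 [  86.9 -154.5   81.1] [122 172 204]
124 [  84.9 -154.7   80.8] [120 167 199]
125 [  82.1 -154.6   83.3] [117 164 195]
200 [ -76.4 -169.1   83.5] [ 96 126 147]
201 [ -78.3 -169.6   81. ] [ 94 122 142]
202 [ -80.2 -170.1   78.8] [ 90 113 131]
203 [ -77.  -179.8   -0.6] [ 85 105 122]
204 [ -79.2 -180.2   -1.8] [ 85 104 120]
205 [ -81.5 -180.3   -1.2] [ 84 103 119]
206 [ -83.8 -180.5   -0.7] [ 84 101 117]
207 [ -86.2 -180.4    1.8] [ 81  97 111]
208 [ -88.3 -181.    -1.3] [ 79  93 106]
209 [ -90.7 -180.9    1. ] [75 85 96]
210 [ -92.9 -181.3   -0.9] [70 75 82]
211 [ -95.3 -181.     3.3] [67 68 72]
212 [ -97.4 -181.5    0.7] [67 65 69]
213 [ -99.5 -182.3   -4. ] [66 65 68]
```

Request:
move_arm:
  rows:
    - {"tx": -2.6,"tz": 2.4,"grip": 0}
    - {"tx": -2.6,"tz": 2.4,"grip": 0}
    - {"tx": -2.6,"tz": 2.4,"grip": 0}
    - {"tx": -2.6,"tz": 2.4,"grip": 0}
    - {"tx": -2.6,"tz": 2.4,"grip": 0}
    - {"tx": -2.6,"tz": 2.4,"grip": 0}
    - {"tx": -2.6,"tz": 2.4,"grip": 0}
    - {"tx": -2.6,"tz": 2.4,"grip": 0}

```text
validation failed for argument at $.ro...
```

Request:
move_arm:
  rows:
    - {"tx": -2.6,"tz": 2.4,"grip": 0}
    - {"tx": -2.6,"tz": 2.4,"grip": 0}
    - {"tx": -2.6,"tz": 2.4,"grip": 0}
    - {"tx": -2.6,"tz": 2.4,"grip": 0}
    - {"tx": -2.6,"tz": 2.4,"grip": 0}
    - {"tx": -2.6,"tz": 2.4,"grip": 0}
    - {"tx": -2.6,"tz": 2.4,"grip": 0}
    - {"tx": -2.6,"tz": 2.4,"grip": 0}

```text
validation failed for argument at $.ro...
```

Request:
move_arm:
  rows:
    - {"ry": -0.122,"grip": 0}
    - {"ry": -0.122,"grip": 0}
    - {"ry": -0.122,"grip": 0}
    - {"ry": -0.122,"grip": 0}
    - {"ry": -0.122,"grip": 0}
    - {"ry": -0.122,"grip": 0}
    - {"ry": -0.122,"grip": 0}

```text
validation failed for argument at $.ro...
```

Request:
move_arm:
  rows:
    - {"ry": -0.122,"grip": 0}
    - {"ry": -0.122,"grip": 0}
    - {"ry": -0.122,"grip": 0}
    - {"ry": -0.122,"grip": 0}
    - {"ry": -0.122,"grip": 0}
    - {"ry": -0.122,"grip": 0}
    - {"ry": -0.122,"grip": 0}

```text
validation failed for argument at $.ro...
```

Request:
move_arm:
  rows:
    - {"ry": -0.122,"grip": 0}
    - {"ry": -0.122,"grip": 0}
    - {"ry": -0.122,"grip": 0}
    - {"ry": -0.122,"grip": 0}
    - {"ry": -0.122,"grip": 0}
    - {"ry": -0.122,"grip": 0}
    - {"ry": -0.122,"grip": 0}
    - {"grip": 0}

```text
validation failed for argument at $.ro...
```

Probably every key is required; try with one.

Request:
move_arm:
  rows:
    - {"tx": -2.6,"ty": 0,"tz": 2.4,"rx": 0,"ry": 0,"rz": 0,"grip": 0}

```text
t: 0.23
eef_pos: [291.5, -526.5, 232.8]
tcp_rot: [-1.571, -0.001, -1.104]
ft_force: [-0.0, -0.2, -0.8]
opening: 0.968
```

Request:
move_arm:
  rows:
    - {"tx": -2.6,"ty": 0,"tz": 2.4,"rx": 0,"ry": 0,"rz": 0,"grip": 0}
    - {"tx": -2.6,"ty": 0,"tz": 2.4,"rx": 0,"ry": 0,"rz": 0,"grip": 0}
    - {"tx": -2.6,"ty": 0,"tz": 2.4,"rx": 0,"ry": 0,"rz": 0,"grip": 0}
    - {"tx": -2.6,"ty": 0,"tz": 2.4,"rx": 0,"ry": 0,"rz": 0,"grip": 0}
    - {"tx": -2.6,"ty": 0,"tz": 2.4,"rx": 0,"ry": 0,"rz": 0,"grip": 0}
    - {"tx": -2.6,"ty": 0,"tz": 2.4,"rx": 0,"ry": 0,"rz": 0,"grip": 0}
    - {"tx": -2.6,"ty": 0,"tz": 2.4,"rx": 0,"ry": 0,"rz": 0,"grip": 0}
    - {"tx": -2.6,"ty": 0,"tz": 2.4,"rx": 0,"ry": 0,"rz": 0,"grip": 0}
    - {"tx": -2.6,"ty": 0,"tz": 2.4,"rx": 0,"ry": 0,"rz": 0,"grip": 0}
    - {"tx": -2.6,"ty": 0,"tz": 2.4,"rx": 0,"ry": 0,"rz": 0,"grip": 0}

```text
t: 1.07
eef_pos: [388.9, -181.1, 233.6]
tcp_rot: [-1.571, -0.0, -1.101]
ft_force: [1.0, -0.7, 0.2]
opening: 0.286
```

Request:
move_arm:
  rows:
    - {"tx": -2.6,"ty": 0,"tz": 2.4,"rx": 0,"ry": 0,"rz": 0,"grip": 0}
    - {"tx": -2.6,"ty": 0,"tz": 2.4,"rx": 0,"ry": 0,"rz": 0,"grip": 0}
    - {"tx": -2.6,"ty": 0,"tz": 2.4,"rx": 0,"ry": 0,"rz": 0,"grip": 0}
    - {"tx": -2.6,"ty": 0,"tz": 2.4,"rx": 0,"ry": 0,"rz": 0,"grip": 0}
    - {"tx": -2.6,"ty": 0,"tz": 2.4,"rx": 0,"ry": 0,"rz": 0,"grip": 0}
    - {"tx": 0,"ty": 0,"tz": 0,"rx": 0,"ry": -0.12,"rz": 0,"grip": 0}
    - {"tx": 0,"ty": 0,"tz": 0,"rx": 0,"ry": -0.12,"rz": 0,"grip": 0}
    - {"tx": 0,"ty": 0,"tz": 0,"rx": 0,"ry": -0.12,"rz": 0,"grip": 0}
    - {"tx": 0,"ty": 0,"tz": 0,"rx": 0,"ry": -0.12,"rz": 0,"grip": 0}
    - {"tx": 0,"ty": 0,"tz": 0,"rx": 0,"ry": -0.12,"rz": 0,"grip": 0}

```text
t: 1.9
eef_pos: [437.0, -12.3, 233.5]
tcp_rot: [-1.571, 0.0, -0.495]
ft_force: [-0.0, -1.2, 0.4]
opening: 0.007
```

Request:
move_arm:
  rows:
    - {"tx": 0,"ty": 0,"tz": 0,"rx": 0,"ry": -0.12,"rz": 0,"grip": 0}
    - {"tx": 0,"ty": 0,"tz": 0,"rx": 0,"ry": -0.12,"rz": 0,"grip": 0}
    - {"tx": 0,"ty": 0,"tz": 0,"rx": 0,"ry": -0.12,"rz": 0,"grip": 0}
    - {"tx": 0,"ty": 0,"tz": 0,"rx": 0,"ry": -0.12,"rz": 0,"grip": 0}
    - {"tx": 0,"ty": 0,"tz": 0,"rx": 0,"ry": -0.12,"rz": 0,"grip": 0}
    - {"tx": 0,"ty": 0,"tz": 0,"rx": 0,"ry": -0.12,"rz": 0,"grip": 0}
    - {"tx": 0,"ty": 0,"tz": 0,"rx": 0,"ry": -0.12,"rz": 0,"grip": 0}
    - {"tx": 0,"ty": 0,"tz": 0,"rx": 0,"ry": -0.12,"rz": 0,"grip": 0}
    - {"tx": 0,"ty": 0,"tz": 0,"rx": 0,"ry": -0.12,"rz": 0,"grip": 0}
    - {"tx": 0,"ty": 0,"tz": 0,"rx": 0,"ry": -0.12,"rz": 0,"grip": 0}

```text
t: 2.73
eef_pos: [436.9, -12.5, 233.5]
tcp_rot: [-1.571, 0.0, 0.705]
ft_force: [0.0, -0.8, -0.8]
opening: 0.008
```

Request:
move_arm:
  rows:
    - {"tx": 0,"ty": 0,"tz": 0,"rx": 0,"ry": -0.12,"rz": 0,"grip": 0}
    - {"tx": 0,"ty": 0,"tz": 0,"rx": 0,"ry": -0.12,"rz": 0,"grip": 0}
    - {"tx": 0,"ty": 0,"tz": 0,"rx": 0,"ry": -0.12,"rz": 0,"grip": 0}
    - {"tx": 0,"ty": 0,"tz": 0,"rx": 0,"ry": -0.12,"rz": 0,"grip": 0}
    - {"tx": 0,"ty": 0,"tz": 0,"rx": 0,"ry": -0.12,"rz": 0,"grip": 0}
    - {"tx": 0,"ty": 0,"tz": 0,"rx": 0,"ry": -0.12,"rz": 0,"grip": 0}
    - {"tx": 0,"ty": 0,"tz": 0,"rx": 0,"ry": 0,"rz": 0,"grip": 0}

```text
t: 3.32
eef_pos: [436.9, -12.5, 233.5]
tcp_rot: [-1.571, 0.0, 1.425]
ft_force: [1.0, -1.1, -0.1]
opening: 0.003
```

Request:
move_arm:
  rows:
    - {"tx": 0.5,"ty": 0,"tz": 1.0,"rx": 0,"ry": -0.04,"rz": 0,"grip": 0}
    - {"tx": 0,"ty": 3.7,"tz": 0,"rx": 0,"ry": 0,"rz": 0,"grip": 0}
    - {"tx": 0,"ty": 3.7,"tz": 0,"rx": 0,"ry": 0,"rz": 0,"grip": 0}
    - {"tx": 0,"ty": 3.7,"tz": 0,"rx": 0,"ry": 0,"rz": 0,"grip": 0}
    - {"tx": 0,"ty": 3.7,"tz": 0,"rx": 0,"ry": 0,"rz": 0,"grip": 0}
    - {"tx": 0,"ty": 3.7,"tz": 0,"rx": 0,"ry": 0,"rz": 0,"grip": 0}
    - {"tx": 0,"ty": 0,"tz": 0,"rx": 0,"ry": 0,"rz": 0,"grip": 0}

```text
t: 3.9
eef_pos: [425.5, -5.8, 43.3]
tcp_rot: [-1.561, -0.0, 1.455]
ft_force: [0.3, -0.4, 0.8]
opening: 0.005
```

```bash
cat >> h.py <<'E'
ch=np.load('chest.npz');Rc=ch['R'];Oc=ch['O']-5*Rc[:,0]
def C(p): return (Rc.T@(np.array(p)-Oc)).round(1)
def snap(n,f,box=None,k=1):
    c,p,d=cam(n); np.savez(f+'.npz',p=p,d=d,c=c)
    if box: p=p[box[1]:box[3],box[0]:box[2]]
    cv2.imwrite(f'pics/{f}.png',cv2.resize(p,None,fx=k,fy=k,interpolation=cv2.INTER_CUBIC))
E
python3 - <<'E'
from h import *
s=env.state();print(C(s['eef_pos']),s['tcp_rot'],s['ft_force']);snap('scene','s1',(150,90,400,310),3);
E
```

```text
[-199.7  -83.2   43.3] [-1.56075574e+00 -4.59340287e-04  1.45471701e+00] [ 0.34843329 -0.38669316  0.78069376]
```

View pics/s1.png

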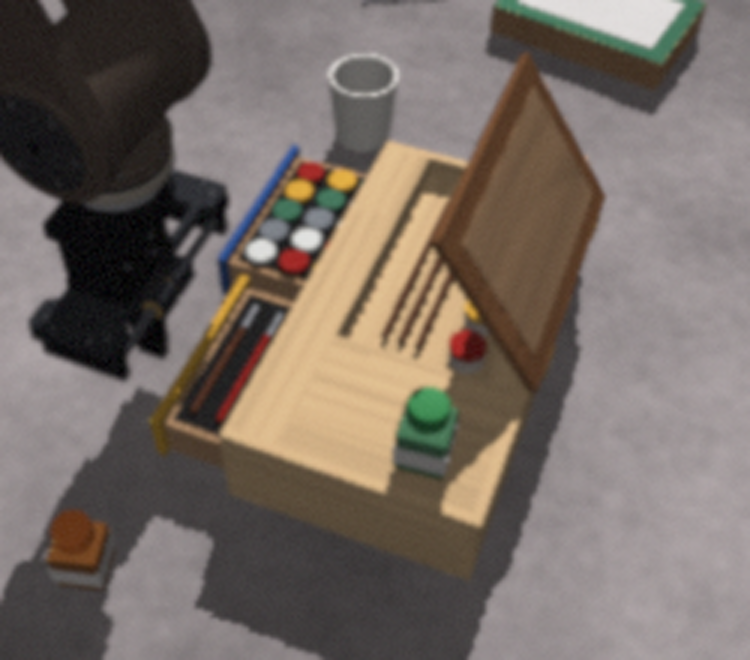

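Request:
move_arm:
  rows:
    - {"tx": 0,"ty": -0.4,"tz": -1.5,"rx": 0,"ry": -0.01,"rz": 0,"grip": 0}
    - {"tx": 0,"ty": 0,"tz": -1.5,"rx": 0,"ry": 0,"rz": 0,"grip": 0}
    - {"tx": 0,"ty": 0,"tz": -1.0,"rx": 0,"ry": 0,"rz": 0,"grip": 0}
    - {"tx": 0,"ty": 0,"tz": -1.0,"rx": 0,"ry": 0,"rz": 0,"grip": 0}
    - {"tx": 0,"ty": 0,"tz": -1.0,"rx": 0,"ry": 0,"rz": 0,"grip": 0}
    - {"tx": 0,"ty": 0,"tz": -1.0,"rx": 0,"ry": 0,"rz": 0,"grip": 0}
    - {"tx": 0,"ty": 0,"tz": 0,"rx": 0,"ry": 0,"rz": 0,"grip": 0}

```text
t: 4.53
eef_pos: [499.7, -13.7, 53.3]
tcp_rot: [-1.574, 0.0, 1.469]
ft_force: [0.3, -0.1, 0.0]
opening: 0.004
```

```bash
python3 - <<'E'
from h import *
s=env.state();print(C(s['eef_pos']),s['tcp_rot'],s['ft_force']);snap('scene','s2',(150,90,400,310),3);
E
```

```text
[-125.1  -83.1   53.3] [-1.57378878e+00  2.47960169e-04  1.46861516e+00] [ 0.3052013  -0.1456221   0.01714329]
```

View pics/s2.png

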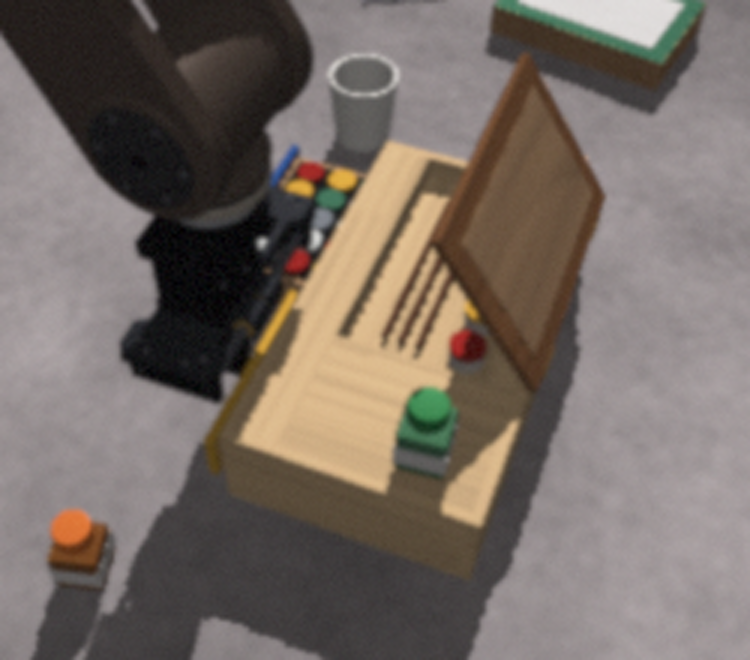

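Request:
move_arm:
  rows:
    - {"tx": 0,"ty": 0,"tz": -0.4,"rx": 0,"ry": 0,"rz": 0,"grip": 0}
    - {"tx": 0,"ty": 0,"tz": -0.4,"rx": 0,"ry": 0,"rz": 0,"grip": 0}
    - {"tx": 0,"ty": 0,"tz": -0.3,"rx": 0,"ry": 0,"rz": 0,"grip": 0}
    - {"tx": 0,"ty": 0,"tz": 0,"rx": 0,"ry": 0,"rz": 0,"grip": 0}

```text
t: 4.92
eef_pos: [509.0, -14.5, 52.5]
tcp_rot: [-1.571, 0.0, 1.469]
ft_force: [-0.6, -0.1, 0.3]
opening: 0.004
```

Request:
move_arm:
  rows:
    - {"tx": 0,"ty": 0,"tz": -0.2,"rx": 0,"ry": 0,"rz": 0,"grip": 0}
    - {"tx": 0,"ty": 0,"tz": 0,"rx": 0,"ry": 0,"rz": 0,"grip": 0}

```text
t: 5.08
eef_pos: [510.6, -14.7, 52.6]
tcp_rot: [-1.571, 0.0, 1.469]
ft_force: [-0.4, -0.2, 0.0]
opening: 0.004
```

Request:
move_arm:
  rows:
    - {"tx": 0,"ty": 0,"tz": -0.2,"rx": 0,"ry": 0,"rz": 0,"grip": 0}
    - {"tx": 0,"ty": 0,"tz": -0.1,"rx": 0,"ry": 0,"rz": 0,"grip": 0}

```text
t: 5.25
eef_pos: [512.7, -14.9, 52.5]
tcp_rot: [-1.569, 0.0, 1.469]
ft_force: [-8.8, 0.1, 5.6]
opening: 0.006
```

Request:
move_arm:
  rows:
    - {"tx": 0,"ty": 0,"tz": -0.1,"rx": 0,"ry": 0,"rz": 0,"grip": 0}
    - {"tx": 0,"ty": 0,"tz": -0.1,"rx": 0,"ry": 0,"rz": 0,"grip": 0}

```text
t: 5.42
eef_pos: [512.8, -14.9, 52.5]
tcp_rot: [-1.564, -0.0, 1.469]
ft_force: [-17.4, -1.2, 13.7]
opening: 0.007
```

Request:
move_arm:
  rows:
    - {"tx": 0,"ty": 0,"tz": -0.1,"rx": 0,"ry": 0,"rz": 0,"grip": 0}
    - {"tx": 0,"ty": 0,"tz": -0.1,"rx": 0,"ry": 0,"rz": 0,"grip": 0}

```text
t: 5.58
eef_pos: [512.9, -14.9, 52.4]
tcp_rot: [-1.56, -0.0, 1.469]
ft_force: [-24.3, 0.2, 16.8]
opening: 0.0
```

Request:
move_arm:
  rows:
    - {"tx": 0,"ty": 0,"tz": 1.5,"rx": 0,"ry": 0,"rz": 0,"grip": 0}
    - {"tx": 0,"ty": 0,"tz": 3.5,"rx": 0,"ry": 0,"rz": 0,"grip": 0}
    - {"tx": 0,"ty": 0,"tz": 3.5,"rx": 0,"ry": 0,"rz": 0,"grip": 0}
    - {"tx": 0,"ty": 0,"tz": 2.3,"rx": 0,"ry": 0,"rz": 0,"grip": 0}
    - {"tx": 4.1,"ty": 0,"tz": 0,"rx": 0,"ry": 0,"rz": 0,"grip": 0}
    - {"tx": 4.1,"ty": 0,"tz": 0,"rx": 0,"ry": 0,"rz": 0,"grip": 0}
    - {"tx": 4.1,"ty": 0,"tz": 0,"rx": 0,"ry": 0,"rz": 0,"grip": 0}
    - {"tx": 4.1,"ty": 0,"tz": 0,"rx": 0,"ry": 0,"rz": 0,"grip": 0}
    - {"tx": 0.4,"ty": 0,"tz": 0,"rx": 0,"ry": 0,"rz": 0,"grip": 0}
    - {"tx": 0,"ty": 0,"tz": 0,"rx": 0,"ry": 0,"rz": 0,"grip": 0}

```text
t: 6.42
eef_pos: [427.3, 164.8, 52.6]
tcp_rot: [-1.572, -0.0, 1.473]
ft_force: [-1.1, 0.1, -0.6]
opening: 0.004
```

```bash
python3 - <<'E'
from h import *
s=env.state();print(C(s['eef_pos']),s['tcp_rot'],s['ft_force'],s['joints']);snap('scene','s3',(150,90,400,310),3);snap('top','t3',(90,90,370,260),2.8)
E
```

```text
[-216.    86.7   52.6] [-1.57204734e+00 -3.37206568e-04  1.47317786e+00] [-1.0538797   0.09736464 -0.59031994] [ 2.23836893e-01  5.59934498e-01  2.12846910e+00 -1.72492336e-04
  4.51895589e-01 -1.24918563e+00]
```

View pics/s3.png

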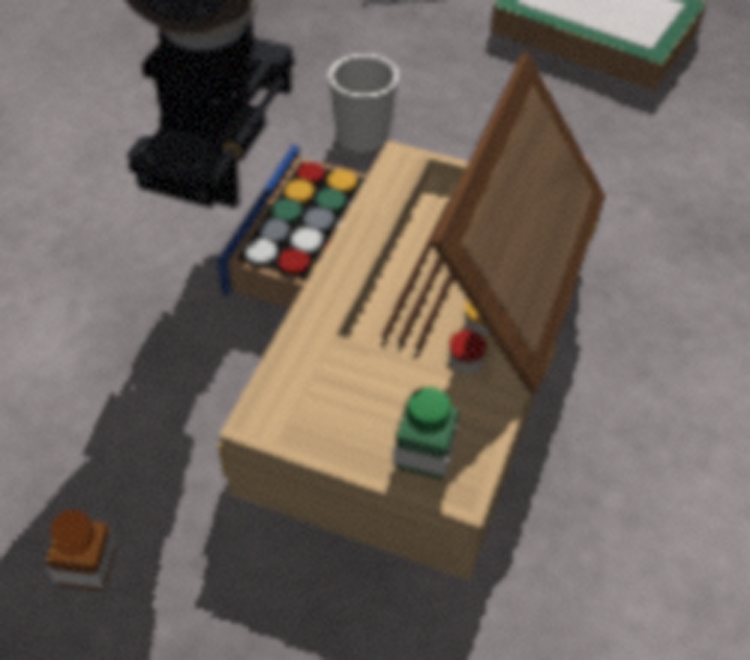

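View pics/t3.png

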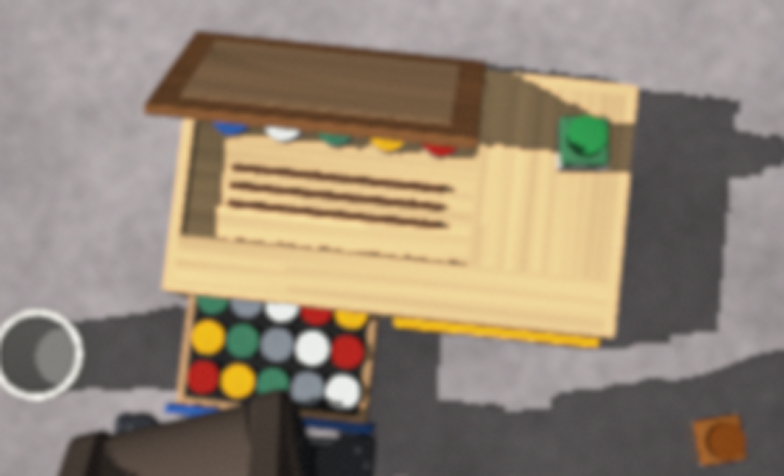

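Request:
move_arm:
  rows:
    - {"tx": -0.3,"ty": 0,"tz": -1.5,"rx": 0,"ry": 0,"rz": 0,"grip": 0}
    - {"tx": 0,"ty": 0,"tz": -1.0,"rx": 0,"ry": 0,"rz": 0,"grip": 0}
    - {"tx": 0,"ty": 0,"tz": -1.0,"rx": 0,"ry": 0,"rz": 0,"grip": 0}
    - {"tx": 0,"ty": 0,"tz": -1.0,"rx": 0,"ry": 0,"rz": 0,"grip": 0}
    - {"tx": 0,"ty": 0,"tz": -1.0,"rx": 0,"ry": 0,"rz": 0,"grip": 0}
    - {"tx": 0,"ty": 0,"tz": -1.0,"rx": 0,"ry": 0,"rz": 0,"grip": 0}
    - {"tx": 0,"ty": 0,"tz": -1.0,"rx": 0,"ry": 0,"rz": 0,"grip": 0}
    - {"tx": 0,"ty": 0,"tz": -1.0,"rx": 0,"ry": 0,"rz": 0,"grip": 0}
    - {"tx": 0,"ty": 0,"tz": -0.7,"rx": 0,"ry": 0,"rz": 0,"grip": 0}
    - {"tx": 0,"ty": 0,"tz": 0,"rx": 0,"ry": 0,"rz": 0,"grip": 0}

```text
t: 7.35
eef_pos: [520.2, 150.4, 52.7]
tcp_rot: [-1.573, -0.0, 1.469]
ft_force: [0.1, -0.0, 0.7]
opening: 0.003
```

Request:
move_arm:
  rows:
    - {"tx": 0,"ty": 0,"tz": -0.3,"rx": 0,"ry": 0,"rz": 0,"grip": 0}
    - {"tx": 0,"ty": 0,"tz": -0.3,"rx": 0,"ry": 0,"rz": 0,"grip": 0}
    - {"tx": 0,"ty": 0,"tz": -0.2,"rx": 0,"ry": 0,"rz": 0,"grip": 0}
    - {"tx": 0,"ty": 0,"tz": -0.1,"rx": 0,"ry": 0,"rz": 0,"grip": 0}
    - {"tx": 0,"ty": 0,"tz": 0,"rx": 0,"ry": 0,"rz": 0,"grip": 0}

```text
t: 7.77
eef_pos: [527.3, 149.5, 52.6]
tcp_rot: [-1.571, 0.0, 1.469]
ft_force: [-0.4, -0.8, -0.6]
opening: 0.006
```

Request:
move_arm:
  rows:
    - {"tx": 0,"ty": 0,"tz": -0.2,"rx": 0,"ry": 0,"rz": 0,"grip": 0}
    - {"tx": 0,"ty": 0,"tz": -0.2,"rx": 0,"ry": 0,"rz": 0,"grip": 0}

```text
t: 7.93
eef_pos: [530.9, 149.1, 52.6]
tcp_rot: [-1.57, 0.0, 1.469]
ft_force: [-15.0, 3.5, 5.3]
opening: 0.004
```

Request:
move_arm:
  rows:
    - {"tx": 0,"ty": 0,"tz": -0.1,"rx": 0,"ry": 0,"rz": 0,"grip": 0}
    - {"tx": 0,"ty": 0,"tz": -0.1,"rx": 0,"ry": 0,"rz": 0,"grip": 0}

```text
t: 8.1
eef_pos: [530.9, 149.1, 52.5]
tcp_rot: [-1.565, 0.001, 1.469]
ft_force: [-16.0, 4.5, 11.5]
opening: 0.006
```

Request:
move_arm:
  rows:
    - {"tx": 0,"ty": 0,"tz": -0.1,"rx": 0,"ry": 0,"rz": 0,"grip": 0}
    - {"tx": 0,"ty": 0,"tz": -0.1,"rx": 0,"ry": 0,"rz": 0,"grip": 0}

```text
t: 8.27
eef_pos: [531.0, 149.0, 52.5]
tcp_rot: [-1.561, 0.002, 1.469]
ft_force: [-24.1, 7.1, 18.6]
opening: 0.0
```

Request:
move_arm:
  rows:
    - {"tx": 0,"ty": 0,"tz": 1.5,"rx": 0,"ry": 0,"rz": 0,"grip": 0}
    - {"tx": 0,"ty": 0,"tz": 3.5,"rx": 0,"ry": 0,"rz": 0,"grip": 0}
    - {"tx": 0,"ty": -4.1,"tz": 0,"rx": 0,"ry": 0,"rz": 0,"grip": 0}
    - {"tx": 0,"ty": -4.1,"tz": 0,"rx": 0,"ry": 0,"rz": 0,"grip": 0}
    - {"tx": 0,"ty": -4.1,"tz": 0,"rx": 0,"ry": 0,"rz": 0,"grip": 0}
    - {"tx": 0,"ty": -4.1,"tz": 0,"rx": 0,"ry": 0,"rz": 0,"grip": 0}
    - {"tx": 0,"ty": -4.1,"tz": 0,"rx": 0,"ry": 0,"rz": 0,"grip": 0}
    - {"tx": 0,"ty": -4.1,"tz": 0,"rx": 0,"ry": 0,"rz": 0,"grip": 0}
    - {"tx": 0,"ty": 0,"tz": 0,"rx": 0,"ry": 0,"rz": 0,"grip": 0}

```text
t: 9.02
eef_pos: [487.6, 154.2, 306.4]
tcp_rot: [-1.583, -0.003, 1.469]
ft_force: [-0.4, 0.5, -0.7]
opening: 0.002
```

```bash
python3 - <<'E'
from h import *
s=env.state();print(C(s['eef_pos']),s['tcp_rot'],s['ft_force']);snap('scene','s4',(150,90,400,310),3)
E
```

```text
[-154.9   82.5  306.4] [-1.58283546 -0.00328545  1.46922588] [-0.36653124  0.45540142 -0.70349238]
```

View pics/s4.png

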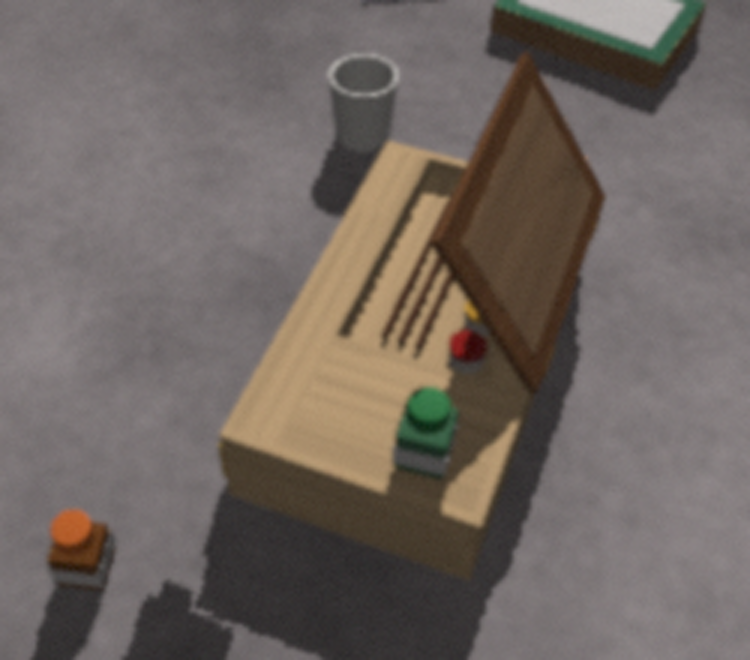

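Both drawers appear home and the bottles and cup are undisturbed. Next, over the lid to its outer side.

Request:
move_arm:
  rows:
    - {"tx": -0.5,"ty": 0,"tz": -4.0,"rx": 0,"ry": 0,"rz": 0,"grip": 0}
    - {"tx": -0.5,"ty": 0,"tz": -4.0,"rx": 0,"ry": 0,"rz": 0,"grip": 0}
    - {"tx": -0.5,"ty": 0,"tz": -4.0,"rx": 0,"ry": 0,"rz": 0,"grip": 0}
    - {"tx": -0.5,"ty": 0,"tz": -4.0,"rx": 0,"ry": 0,"rz": 0,"grip": 0}
    - {"tx": -0.5,"ty": 0,"tz": -4.0,"rx": 0,"ry": 0,"rz": 0,"grip": 0}
    - {"tx": 0,"ty": 0,"tz": -4.0,"rx": 0,"ry": 0,"rz": 0,"grip": 0}
    - {"tx": 0,"ty": 0,"tz": 0,"rx": 0,"ry": 0,"rz": 0,"grip": 0}
    - {"tx": 0,"ty": 0,"tz": 0,"rx": 0,"ry": 0,"rz": 0,"grip": 0}

```text
t: 9.73
eef_pos: [722.7, 103.8, 295.2]
tcp_rot: [-1.567, 0.001, 1.468]
ft_force: [-0.5, -0.6, -0.3]
opening: 0.004
```

```bash
python3 - <<'E'
from h import *
s=env.state();print(C(s['eef_pos']),s['tcp_rot'],s['ft_force']);
snap('top','t4',(90,90,370,260),2.8)
E
```

```text
[ 84.2  57.3 295.2] [-1.56723818e+00  6.94246503e-04  1.46803006e+00] [-0.53831852 -0.57890494 -0.33103213]
```

View pics/t4.png

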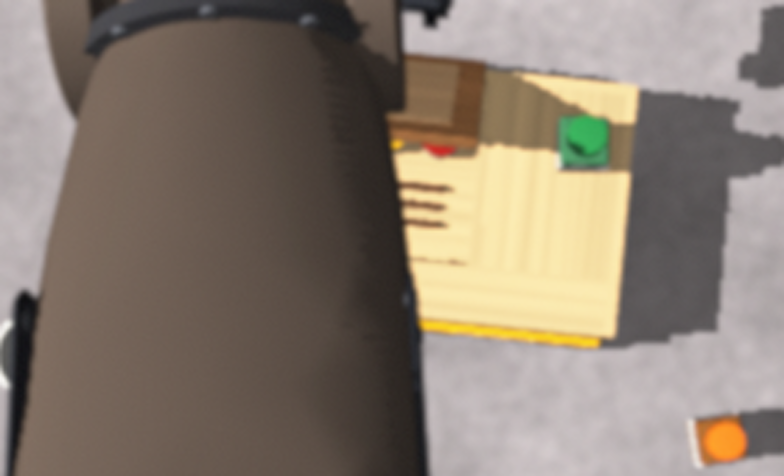

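Request:
move_arm:
  rows:
    - {"tx": 0,"ty": 4.0,"tz": 0,"rx": 0,"ry": 0,"rz": 0,"grip": 0}
    - {"tx": 0,"ty": 4.0,"tz": 0,"rx": 0,"ry": 0,"rz": 0,"grip": 0}
    - {"tx": 0,"ty": 0.5,"tz": -1.0,"rx": 0,"ry": 0,"rz": 0,"grip": 0}
    - {"tx": 0,"ty": 0.5,"tz": -1.0,"rx": 0,"ry": 0,"rz": 0,"grip": 0}
    - {"tx": 0,"ty": 0.5,"tz": -0.8,"rx": 0,"ry": 0,"rz": 0,"grip": 0}
    - {"tx": 0,"ty": 0,"tz": 0,"rx": 0,"ry": 0,"rz": 0,"grip": 0}

```text
t: 10.28
eef_pos: [751.4, 101.4, 204.7]
tcp_rot: [-1.573, -0.0, 1.469]
ft_force: [-0.5, 0.3, -0.4]
opening: 0.008
```

```bash
python3 - <<'E'
from h import *
s=env.state();print(C(s['eef_pos']),s['tcp_rot'],s['ft_force']);
snap('scene','s5',(150,90,400,310),3)
E
```

```text
[113.   58.  204.7] [-1.57332811e+00 -2.18081670e-04  1.46880095e+00] [-0.46019606  0.27776552 -0.37463871]
```

View pics/s5.png

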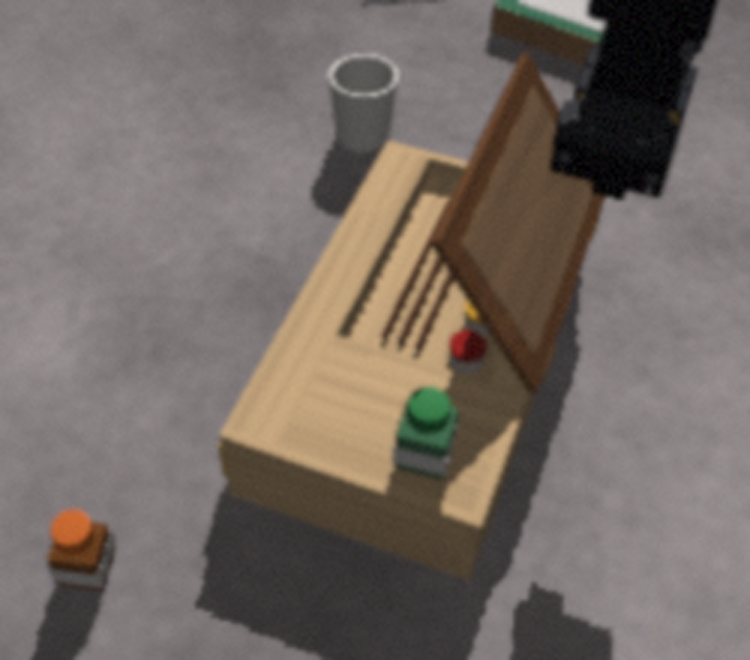

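Request:
move_arm:
  rows:
    - {"tx": 0,"ty": 0,"tz": 2.0,"rx": 0,"ry": 0,"rz": 0,"grip": 0}
    - {"tx": 0,"ty": 0,"tz": 2.0,"rx": 0,"ry": 0,"rz": 0,"grip": 0}
    - {"tx": 0,"ty": 0.3,"tz": 1.0,"rx": 0,"ry": 0,"rz": 0,"grip": 0}
    - {"tx": 0,"ty": 0.4,"tz": 1.0,"rx": 0,"ry": 0,"rz": 0,"grip": 0}
    - {"tx": 0,"ty": 0.4,"tz": 0.6,"rx": 0,"ry": 0,"rz": 0,"grip": 0}

```text
t: 10.75
eef_pos: [683.7, 108.6, 194.8]
tcp_rot: [-1.574, -0.001, 1.469]
ft_force: [1.7, 0.2, 2.4]
opening: 0.006
```

Request:
move_arm:
  rows:
    - {"tx": 0,"ty": 0.4,"tz": 0.6,"rx": 0,"ry": 0,"rz": 0,"grip": 0}
    - {"tx": 0,"ty": 0.4,"tz": 0.5,"rx": 0,"ry": 0,"rz": 0,"grip": 0}

```text
t: 10.92
eef_pos: [673.0, 109.6, 185.5]
tcp_rot: [-1.573, -0.0, 1.469]
ft_force: [0.7, 0.1, 2.7]
opening: 0.006
```

```bash
python3 - <<'E'
from h import *
s=env.state();print(C(s['eef_pos']),s['tcp_rot'],s['ft_force']);
snap('scene','s6',(150,90,400,310),3)
E
```

```text
[ 34.2  57.8 185.5] [-1.57270943e+00 -3.43790165e-04  1.46896775e+00] [0.74501726 0.06480456 2.71459722]
```

View pics/s6.png

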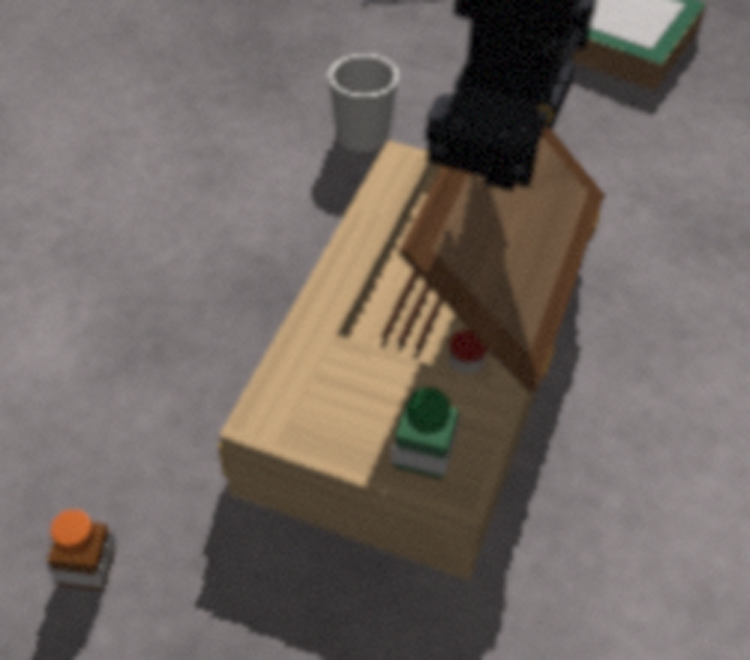

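Request:
move_arm:
  rows:
    - {"tx": 0,"ty": 0.7,"tz": 0.8,"rx": 0,"ry": 0,"rz": 0,"grip": 0}
    - {"tx": 0,"ty": 0.8,"tz": 0.7,"rx": 0,"ry": 0,"rz": 0,"grip": 0}
    - {"tx": 0,"ty": 0.9,"tz": 0.65,"rx": 0,"ry": 0,"rz": 0,"grip": 0}
    - {"tx": 0,"ty": 1.0,"tz": 0.6,"rx": 0,"ry": 0,"rz": 0,"grip": 0}
    - {"tx": 0,"ty": 1.0,"tz": 0.45,"rx": 0,"ry": 0,"rz": 0,"grip": 0}
    - {"tx": 0,"ty": 1.1,"tz": 0.4,"rx": 0,"ry": 0,"rz": 0,"grip": 0}

```text
t: 11.47
eef_pos: [637.4, 113.1, 129.5]
tcp_rot: [-1.572, -0.0, 1.469]
ft_force: [2.1, 0.2, 0.8]
opening: 0.003
```

```bash
python3 - <<'E'
from h import *
s=env.state();print(C(s['eef_pos']),s['tcp_rot'],s['ft_force']);
snap('scene','s7',(150,90,400,310),3)
E
```

```text
[ -1.6  57.5 129.5] [-1.57196148e+00 -9.31421606e-05  1.46898937e+00] [2.14914135 0.24459355 0.75488305]
```

View pics/s7.png

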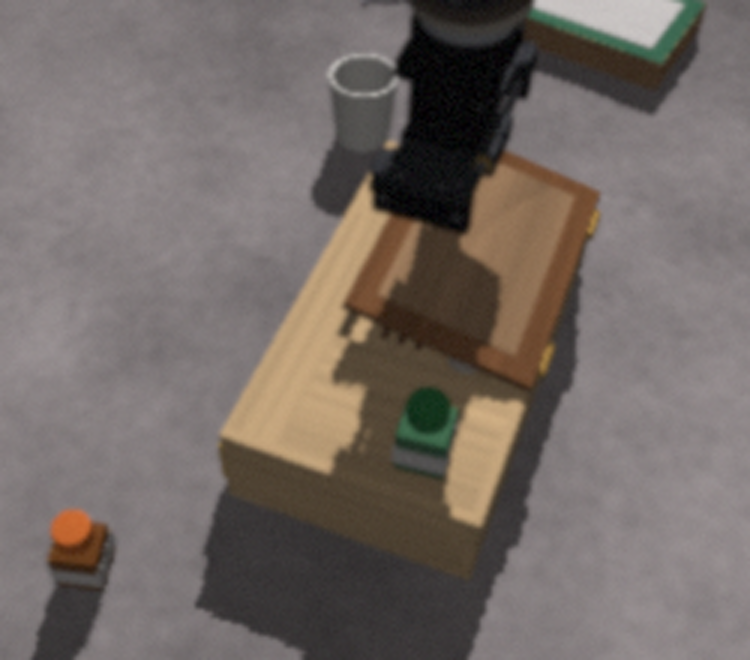

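Nearly shut. Continue down about 22 mm.

Request:
move_arm:
  rows:
    - {"tx": 0,"ty": 0.7,"tz": 0.2,"rx": 0,"ry": 0,"rz": 0,"grip": 0}
    - {"tx": 0,"ty": 0.6,"tz": 0.1,"rx": 0,"ry": 0,"rz": 0,"grip": 0}
    - {"tx": 0,"ty": 0.4,"tz": 0.1,"rx": 0,"ry": 0,"rz": 0,"grip": 0}
    - {"tx": 0,"ty": 0.2,"tz": 0,"rx": 0,"ry": 0,"rz": 0,"grip": 0}
    - {"tx": 0,"ty": 0,"tz": 0,"rx": 0,"ry": 0,"rz": 0,"grip": 0}

```text
t: 11.93
eef_pos: [633.1, 113.5, 110.2]
tcp_rot: [-1.57, 0.0, 1.469]
ft_force: [0.1, 0.2, 0.3]
opening: 0.002
```

Request:
move_arm:
  rows:
    - {"tx": 0,"ty": 0.15,"tz": 0,"rx": 0,"ry": 0,"rz": 0,"grip": 0}
    - {"tx": 0,"ty": 0.1,"tz": 0,"rx": 0,"ry": 0,"rz": 0,"grip": 0}

```text
t: 12.1
eef_pos: [633.2, 113.6, 108.2]
tcp_rot: [-1.571, 0.0, 1.469]
ft_force: [-0.6, 0.3, 1.9]
opening: 0.003
```

Request:
move_arm:
  rows:
    - {"tx": 0,"ty": 0.1,"tz": 0,"rx": 0,"ry": 0,"rz": 0,"grip": 0}
    - {"tx": 0,"ty": 0.1,"tz": 0,"rx": 0,"ry": 0,"rz": 0,"grip": 0}

```text
t: 12.27
eef_pos: [633.2, 113.6, 107.1]
tcp_rot: [-1.571, 0.0, 1.469]
ft_force: [-7.1, -0.9, 19.3]
opening: 0.004
```

Request:
move_arm:
  rows:
    - {"tx": 0,"ty": 0.1,"tz": 0,"rx": 0,"ry": 0,"rz": 0,"grip": 0}
    - {"tx": 0,"ty": 0,"tz": 0,"rx": 0,"ry": 0,"rz": 0,"grip": 0}

```text
t: 12.43
eef_pos: [633.2, 113.6, 107.1]
tcp_rot: [-1.572, -0.0, 1.469]
ft_force: [-6.6, 0.2, 18.3]
opening: 0.006
```

Request:
move_arm:
  rows:
    - {"tx": 0,"ty": -1.5,"tz": 0,"rx": 0,"ry": 0,"rz": 0,"grip": 0}
    - {"tx": 0,"ty": -4,"tz": 0,"rx": 0,"ry": 0,"rz": 0,"grip": 0}
    - {"tx": 0,"ty": -4,"tz": 0,"rx": 0,"ry": 0,"rz": 0,"grip": 0}
    - {"tx": 0,"ty": -4,"tz": 0,"rx": 0,"ry": 0,"rz": 0,"grip": 0}
    - {"tx": 0,"ty": -4,"tz": 0,"rx": 0,"ry": 0,"rz": 0,"grip": 0}
    - {"tx": 0,"ty": 0,"tz": 4,"rx": 0,"ry": 0,"rz": 0,"grip": 0}
    - {"tx": 0,"ty": 0,"tz": 4,"rx": 0,"ry": 0,"rz": 0,"grip": 0}
    - {"tx": 0,"ty": 0,"tz": 4,"rx": 0,"ry": 0,"rz": 0,"grip": 0}
    - {"tx": 0,"ty": 0,"tz": 4,"rx": 0,"ry": 0,"rz": 0,"grip": 0}

```text
t: 13.18
eef_pos: [472.1, 129.8, 280.1]
tcp_rot: [-1.571, -0.0, 1.469]
ft_force: [0.6, 1.0, 1.0]
opening: 0.005
```

Request:
move_arm:
  rows:
    - {"tx": -4,"ty": 0,"tz": 0,"rx": 0,"ry": 0,"rz": 0,"grip": 0}
    - {"tx": -4,"ty": 0,"tz": 0,"rx": 0,"ry": 0,"rz": 0,"grip": 0}
    - {"tx": -4,"ty": 0,"tz": 0,"rx": 0,"ry": 0,"rz": 0,"grip": 0}
    - {"tx": -4,"ty": 0,"tz": 0,"rx": 0,"ry": 0,"rz": 0,"grip": 0}
    - {"tx": -4,"ty": 0,"tz": 0,"rx": 0,"ry": 0,"rz": 0,"grip": 0}
    - {"tx": -4,"ty": 0,"tz": 0,"rx": 0,"ry": 0,"rz": 0,"grip": 0}
    - {"tx": -4,"ty": 0,"tz": 0,"rx": 0,"ry": 0,"rz": 0,"grip": 0}
    - {"tx": -4,"ty": 0,"tz": 0,"rx": 0,"ry": 0,"rz": 0,"grip": 0}
    - {"tx": -4,"ty": 0,"tz": 0,"rx": 0,"ry": 0,"rz": 0,"grip": 0}
    - {"tx": 0,"ty": 0,"tz": 0,"rx": 0,"ry": 0,"rz": 0,"grip": 0}

```text
t: 14.02
eef_pos: [436.8, -233.9, 280.1]
tcp_rot: [-1.572, 0.002, 1.465]
ft_force: [-0.5, 0.9, -0.5]
opening: 0.007
```

```bash
python3 - <<'E'
from h import *
s=env.state();print(C(s['eef_pos']),s['eef_pos'],s['ft_force']);
snap('top','t8',(90,90,370,260),2.8);snap('scene','s8',(150,90,400,310),3)
z=np.load('t8.npz',allow_pickle=True);c=z['c'].item();d=z['d']
def PW(u,v): return C(pts(c,[(u,v)],d)[0])
for u,v in[(u,v) for v in(125,150,170) for u in(165,200,235)]: print((u,v),PW(u,v))
E
```

```text
[-164.3 -308.8  280.1] [ 436.79710063 -233.90866368  280.05139677] [-0.45126663  0.91103983 -0.51584072]
(165, 125) [ 55.  149.9  87.3]
(200, 125) [62.2 76.3 88.6]
(235, 125) [70.1  3.2 87.2]
(165, 150) [  1.8 143.2  89.7]
(200, 150) [ 9.3 70.4 89.4]
(235, 150) [17.2 -2.4 86.5]
(165, 170) [-39.5 139.4  84.2]
(200, 170) [-32.7  65.7  89.6]
(235, 170) [-25.3  -6.9  89.9]
```

View pics/t8.png

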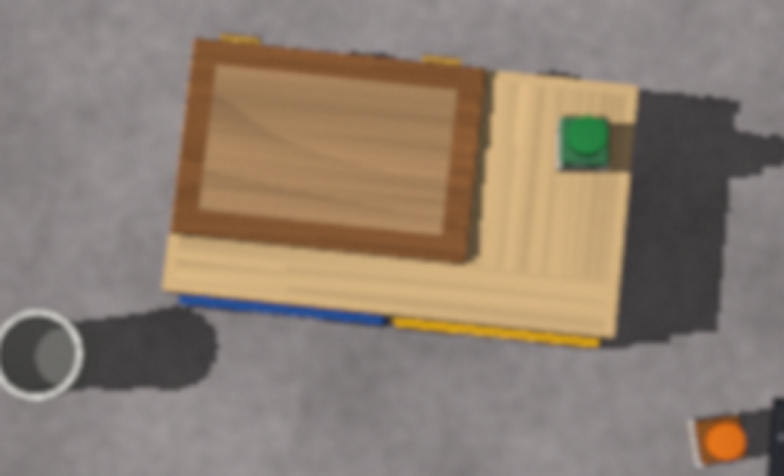

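View pics/s8.png

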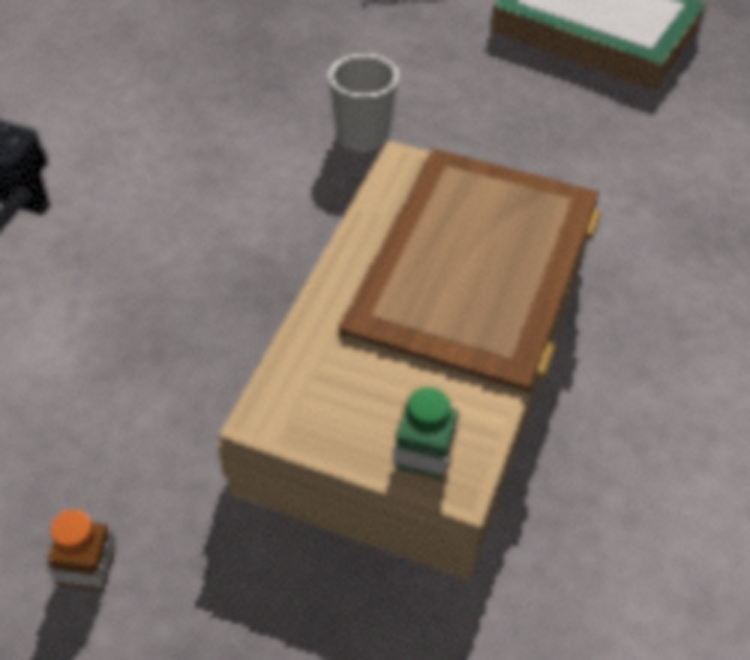

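```bash
python3 -c "
from h import *
s=env.state();print(s['qvel'].round(3),s['ft_force'].round(1));print(env.job_done())"
```

```text
[ 0.049 -0.016  0.018  0.003  0.002  0.012] [0.  0.8 0.1]
the job is handed in; nothing more can be done
None
```

The chest is shut. With closed fingertips I pushed the yellow drawer home, then the blue one. I then pushed the lid down on its outer face until it hit its stop, and handed the job in at about 14 s.

- **Drawers:** each push ended against a hard stop, at about 24 N along the push. In the last top picture both fronts lie in one line, about 8 mm ahead of the chest's top edge.
- **Lid:** it stopped with the fingertips at 88.1 mm, at about 18–19 N. The depth readings over its face are mostly 86.5–90 mm, with one at 84.2, against 88 mm when shut.
- **Bottles and cup:** they look unmoved in the pictures.
- **Robot:** it ended clear of everything, with the tool at z 280 mm beside the chest and wrist force about 1 N or less.

Two things disagreed or went wrong:

- **Chest depth:** my first camera measurement of the top came out about 192 mm, not 200. I read this as the drawer fronts lying over the front of the body and moved the chest frame 5 mm. The stops then came within 2 mm of what that predicts.
- **Wrong direction:** while approaching the lid I moved about 28 mm away from it by a sign error, and touched nothing.

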